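Snap the cup plate onto the filling stand

TASK

Pick up the cup plate (the one with the tongue at one end and the four round cup pads, not the round plate) by its handle and seat it on the filling stand, tongue over the single ball: lower it until the spring jaws in the middle of the stand take the knob under the plate and pull it fully home, level on all three balls. Let go of it, and leave the round plate where it lies.

Things in the scene. Friction and masses are not known exactly. Their poses are not given: they have to be found in the camera images.
- cup_plate: Loose plate, about 0.7 kg, 150 mm long (x) by 172 wide (y), with a 74 wide tongue at its +x end and four cup pads. Origin: centre of its underside, below the handle's middle; z up. Slab 35 to 47 mm up, pads to 50. Handle: black bar 80 long in y, 18 wide in x, 70 to 90 mm up, on posts at y = +-32, open below. Beneath: three V grooves, 36 wide and 18 deep, one under the tongue.
- tongue (a point): Point on top of the cup plate's tongue, 60 mm along x from its origin and 47 mm up. Under the plate's middle hangs a 31 mm double-cone knob, widest 20 mm above the origin. Coming down it meets the stand's jaw rollers some 19 mm above home (the plate's weight is enough to spread them); 8 mm above home they pass the widest part and their springs pull down. Let go there, the plate centres itself.
- stand: Grey stand fixed to the table, base 180 mm (x) by 200 (y) by 14 high. Origin: centre of its underside; z up. Three freely turning 26 mm balls, centres 45 mm up, 60 mm from the z axis: a single one at +x, two at +-120 degrees. In the middle two upright spring jaws, 78 mm high, that slide apart along y. Cup plate home: its origin 45 mm straight above this one, x axes the same way.
- round_plate: Bystander: loose round plate 140 mm across, top 47 mm high, 0.6 kg, with the same black bar handle (80 mm along its y, 70 to 90 mm up). Origin: centre of its underside; z up. It stays where it lies.

How it is judged (in metres and radians):
At the end, for the whole second after the job is handed in: The cup plate rests still on the three balls, held by the jaws: its origin within 10 mm (horizontally) of the stand's axis and 40 to 49 mm above the stand's origin (45 is home), x axes within 0.17 rad, the tongue on the single ball's side (+x of the stand), tilted less than 0.07 rad (horizontal distance between cup_plate and stand below 0.01 m and z of cup_plate in the frame of stand between 0.04 and 0.049 m and angle between the x axis of cup_plate and the x axis of stand, either way round below 0.17 rad and x of tongue in the frame of stand above 0.03 m and angle between cup_plate's own z axis and vertical below 0.07 rad and linear speed of cup_plate below 0.02 m/s); the robot touches nothing.
It fails at once if the round plate is moved more than 30 mm from where it lay (distance of round_plate from where it was at the start of the episode above 0.03 m).
It also fails if it takes over 35 s, if anything falls off the work surface, if the arm or the gripper's body presses on something with over 40 N, if the wrist force passes 120 N, or if a joint passes its speed limit or range.

ROBOT

A 7-joint arm with a two-finger parallel gripper is mounted at the origin on the work surface. World frame = base frame: x ahead of the robot, y to its left, z up, the work surface at z = 0. Lengths are in m, angles in degrees, forces in N, time in s.
With the tool pointing down it reaches from about 0.35 to 0.9 m from the base axis. Payload 19.9 kg.
Tool frame: the origin (TCP) lies on the centre line of the jaws, within the pads' length; the fingertips stand 25 mm ahead of it and the grasp point (between the pads) lies 6 mm ahead of it; z points along the fingers, y is the line along which they close (so a half turn about z gives the same grasp; the last joint's range is limited). The gripper opens to 94 mm and grips with 3 to 60 N. Pads are 16 mm wide; open, the fingers measure 119 mm over their backs; the gripper's body (75 mm by 177 mm) begins 78 mm behind the grasp point.
Start: joints at [-68.268, 23.915, -0.59, 92.452, 0.269, 63.638, -3.037], TCP at [0.255, 0.57, 0.23] pointing down, gripper open.
Joint ranges: [-161.28, 161.28], [-22.2, 115.67], [-73.04, 71.86], [3.21, 147.25], [-68.34, 248.33], [10.77, 114.83], [-161.83, 161.83]. Speed limits (degrees/s): [108.29, 108.29, 136.94, 136.94, 172.46, 172.46, 172.46].

INTERFACE

Orientations are given as [roll, pitch, yaw] about the fixed x, y, z axes, in that order (R = Rz(yaw) Ry(pitch) Rx(roll)).
In Python, from rig import arm, eyes gives the robot as it stands (arm), with the cameras (eyes).
- The arm moves only by the tool nudge_tcp, called after "Request:" by a JSON object that holds its "op" and its "data", one argument or row to a line. Schema: {"type":"object","properties":{"steps":{"type":"string"},"aperture":{"type":"number"},"grip_n":{"type":"number"},"only":{"type":"string"},"quiet":{"type":"boolean"},"lines":{"type":"string"}},"required":["steps"],"additionalProperties":false}. steps is a string of 1 to 10 rows, parted by semicolons, with the numbers parted by spaces; each row has 6 numbers: dx, dy, dz in parts of the range, where 1.0 means 1 m, then a rotation vector rx, ry, rz in fractions of the full range, 1 being 180 degrees; each row is the pose to reach, as a shift and turn from the pose commanded when the call began, along the tool's axes at that moment; what a row does not reach only later rows make up. A row lasts 1/8 s, in which the tool goes at most 0.0625 m and 10.7 degrees, less where a joint would pass 70% of its speed; a pose out of reach is approached as far as the arm can. aperture is the finger opening in m, set as the call begins (left out keeps the last). The fingers move at their own pace and stop on an object; grip_n is the grip in N (left out, the last holds). Time passes only in rows, so rows that do not move let the fingers close. The tool returns the time, the measured TCP pose, the force, the opening and the grip force at its end. only (a regular expression) keeps the lines of the reply that match it, lines (a string "A,B") keeps lines A to B, and quiet returns only ok. Shift and turn numbers lie between -1 and 1, and a call with a number outside is refused. Input that does not fit is refused with a message, and nothing moves.
- arm.get_state(): the state, without advancing time (a new reading comes with each control period).
- eyes.camera(name): name is "scene" or "side" or "wrist"; returns a dict with "img" (480x640x3 uint8, red, green, blue), "range_z" (480x640 float32, m along the optical axis (not along the pixel's ray), 0 where there is no reading), "mtx" (3x3 intrinsics, pixels), "world_from_camera" (4x4, takes a point from camera to world coordinates). Camera axes: x right, y down, z forward; pixel columns grow to the right and rows downward; lengths in m; the calibration is good to about 2 mm. A picture is of the moment at which its call begins.
- arm.sign_off(): hands the job in; it is judged then, once.
The state is a dict: "time": time; "q": joint angles; "qvel": joint speeds; "joint_efforts": joint torques, N m; "tcp_pos": TCP position; "tool_rot": TCP orientation; "contact_force": force on the tool from outside, world axes, zero at the start; "ft_torque": the same for the moment, N m; "opening": finger opening in m; "gripper_force": force on a finger pad.
Only numpy, scipy, OpenCV 4.12 (cv2) and the standard library are available. Lean on these libraries where they do the work, as an engineer would, in place of code of your own. Each camera call takes 0.05 s, during which the arm holds its last target. There are 200 camera calls.

## Working session

There is one attempt and no reset: what is moved stays moved. The work goes in short steps, Python scripts to look and compute and a tool call to move; the robot and the scene stay as the last step left them, time stands still between calls to the robot, and variables do not carry over. Pictures are saved under pics/ and viewed, at most 10 in all, crops included, and the job is handed in when it is done.

```bash
ls; mkdir -p pics; cat > h.py <<'E'
import numpy as np,cv2
from rig import arm, eyes
def cloud(c):
    z=c["range_z"];K=c["mtx"];v,u=np.mgrid[:480,:640]
    P=np.stack([(u-K[0,2])/K[0,0]*z,(v-K[1,2])/K[1,1]*z,z],-1)
    T=c["world_from_camera"];W=P@T[:3,:3].T+T[:3,3];W[z<=0]=np.nan
    return W
E
python3 - <<'E'
from h import *
a=[]
for n in("scene","side"):
    c=eyes.camera(n);np.savez("pics/%s0.npz"%n,**c);a.append(c["img"][:,:,::-1])
    print(n,c["world_from_camera"].round(3).tolist())
    cv2.imwrite("pics/%s0.png"%n,a[-1])
s=arm.get_state();print(s["time"],s["tcp_pos"],s["tool_rot"])
E
```

```text
pics
rig.py
scene [[-0.626, 0.645, -0.437, 1.007], [0.779, 0.519, -0.351, 0.362], [0.001, -0.56, -0.828, 0.959], [0.0, 0.0, 0.0, 1.0]]
side [[0.997, -0.07, 0.045, 0.491], [-0.082, -0.76, 0.644, -0.719], [-0.011, -0.646, -0.764, 0.89], [0.0, 0.0, 0.0, 1.0]]
0.1 [0.25514544 0.57023049 0.22993811] [-1.79942299e+02  2.59176303e-03  1.55893244e+02]
```

View pics/scene0.png

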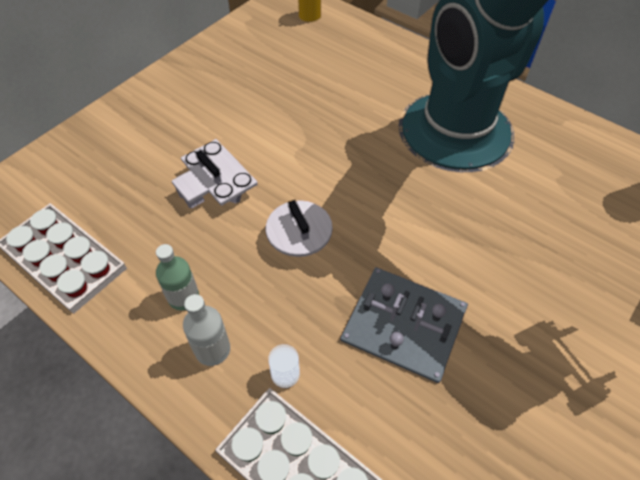

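View pics/side0.png

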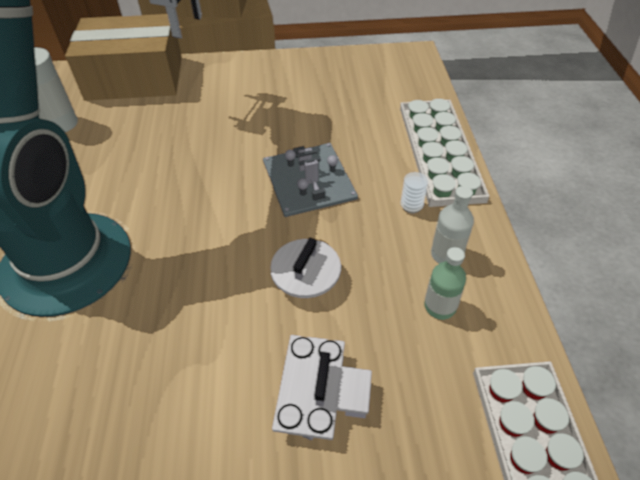

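```bash
python3 - <<'E'
from h import *
def rect(P,t):
    r=cv2.minAreaRect((P*1000).astype(np.float32));print(t,len(P),"c",np.round(r[0],1),"size",np.round(r[1],1),"box",cv2.boxPoints(r).round(0).tolist())
for n,box,sb,rb in(("side",(265,380,325,445),(258,362,140,218),(265,350,235,300)),("scene",(165,265,130,215),(335,472,262,385),(260,340,195,260))):
    c=dict(np.load("pics/%s0.npz"%n));W=cloud(c)
    def sub(b): 
        p=W[b[2]:b[3],b[0]:b[1]].reshape(-1,3);return p[~np.isnan(p).any(1)]
    p=sub(box);z=p[:,2];print(n)
    s=p[(z>.042)&(z<.054)];h=p[(z>.082)&(z<.1)]
    rect(s[:,:2],"slab");rect(h[:,:2],"handle");print("zs",np.median(s[:,2]),np.median(h[:,2]))
    p=sub(rb);h=p[(p[:,2]>.082)&(p[:,2]<.1)];rect(h[:,:2],"roundhandle")
    p=sub(sb);z=p[:,2]
    b=p[(z>.009)&(z<.02)];rect(b[:,:2],"base");print(np.median(b[:,2]))
    from scipy.cluster.hierarchy import fcluster,linkage
    t=p[(z>.045)&(z<.1)]
    L=fcluster(linkage(t),.009,"distance")
    for k in set(L):
        q=t[L==k]
        if len(q)>8:print(" cl",len(q),"mean",q.mean(0).round(4),"zmax",q[:,2].max().round(4))
E
```

```text
side
slab 6314 c [ 523.  -344.7] size [173.7 149.9] box [[431.0, -413.0], [577.0, -446.0], [615.0, -277.0], [469.0, -243.0]]
handle 522 c [ 518.3 -343.6] size [80.2 18.1] box [[500.0, -381.0], [518.0, -385.0], [536.0, -307.0], [518.0, -303.0]]
zs 0.04623820535377249 0.08813776692769776
roundhandle 328 c [506.4 -93.3] size [80.6 18.4] box [[479.0, -125.0], [496.0, -133.0], [533.0, -62.0], [517.0, -53.0]]
base 3245 c [532.1 196.6] size [179.9 204.8] box [[421.0, 275.0], [469.0, 76.0], [643.0, 118.0], [596.0, 317.0]]
0.012480112740547389
 cl 72 mean [0.5903 0.2071 0.0515] zmax 0.0573
 cl 77 mean [0.5149 0.1359 0.0521] zmax 0.0593
 cl 234 mean [0.5366 0.176  0.0661] zmax 0.0789
 cl 69 mean [0.4906 0.2365 0.0512] zmax 0.0578
 cl 126 mean [0.5281 0.2123 0.0737] zmax 0.0795
 cl 48 mean [0.5263 0.2189 0.0521] zmax 0.0582
scene
slab 2720 c [ 525.5 -342.9] size [177.5 151.1] box [[432.0, -412.0], [579.0, -446.0], [619.0, -273.0], [472.0, -239.0]]
handle 248 c [ 522.1 -339.9] size [82.4 18.6] box [[504.0, -378.0], [522.0, -382.0], [540.0, -302.0], [522.0, -298.0]]
zs 0.04712233148151346 0.0888053851862351
roundhandle 299 c [509.2 -90.5] size [82.4 19.2] box [[482.0, -123.0], [499.0, -132.0], [537.0, -58.0], [520.0, -49.0]]
base 7104 c [535.  199.9] size [182.8 200. ] box [[423.0, 276.0], [469.0, 81.0], [647.0, 124.0], [601.0, 318.0]]
0.013780034836786526
 cl 148 mean [0.596  0.2148 0.0533] zmax 0.0598
 cl 132 mean [0.5208 0.1436 0.0526] zmax 0.0615
 cl 142 mean [0.4967 0.2443 0.0529] zmax 0.0601
 cl 229 mean [0.5416 0.1835 0.0736] zmax 0.083
 cl 221 mean [0.5334 0.2177 0.0741] zmax 0.0808
```

Careful with the scale: turns go in shares of 180 degrees. That gives: 78.8 degrees is 0.4378.

```bash
cat >> h.py <<'E'
from scipy.spatial.transform import Rotation as R
def go(p,yaw):
    s=arm.get_state();A=R.from_euler("xyz",s["tool_rot"],degrees=True);B=R.from_euler("xyz",[180,0,yaw],degrees=True)
    print("t",s["time"],"shift",A.inv().apply(np.array(p)-s["tcp_pos"]).round(4),"turn",(A.inv()*B).as_rotvec(degrees=True).round(2),"F",np.round(s["contact_force"],1),"q",np.round(s["q"],0))
E
```

Request:
{"op": "nudge_tcp", "data": {
  "steps": "-0.61 -0.72 0 0 0 0.4378;-0.61 -0.72 0 0 0 0.4378;-0.61 -0.72 0 0 0 0.4378;-0.61 -0.72 0 0 0 0.4378;-0.61 -0.72 0 0 0 0.4378;-0.61 -0.72 0 0 0 0.4378;-0.61 -0.72 0 0 0 0.4378;-0.61 -0.72 0 0 0 0.4378;-0.61 -0.72 0 0 0 0.4378;-0.61 -0.72 0 0 0 0.4378",
  "aperture": 0.094
}}

```text
time: 1.35
tcp_pos: [0.4294, -0.0318, 0.2307]
tool_rot: [180.0, -0.0, 77.1]
contact_force: [2.3, 1.0, 0.0]
opening: 0.094
gripper_force: 0.0
```

```bash
python3 - <<'E'
from h import *
go([.5205,-.342,.2],77.1)
W=cloud(dict(np.load("pics/side0.npz")))
for n,(a,b,c,d) in dict(green=(430,468,245,315),clear=(435,475,185,260),glass=(400,428,172,212)).items():
    p=W[c:d,a:b].reshape(-1,3);p=p[p[:,2]>.03];print(n,np.median(p,0).round(3),"min",p.min(0).round(3),"zmax",p[:,2].max())
E
```

```text
t 1.35 shift [-0.2821  0.158   0.0306] turn [ 0.03 -0.03  0.01] F [2.3 1.  0. ] q [-35.   3.  36. 120.  -2.  58. -10.]
green [ 0.759 -0.197  0.105] min [ 0.732 -0.216  0.03 ] zmax 0.17168023414318812
clear [ 0.798 -0.074  0.121] min [ 0.749 -0.195  0.03 ] zmax 0.19122042548868534
glass [0.757 0.074 0.075] min [0.734 0.059 0.03 ] zmax 0.08951443489563937
```

Request:
{"op": "nudge_tcp", "data": {
  "steps": "-0.05 0.03 0 0 0 0;-0.282 0.158 0.03 0 0 0;-0.282 0.158 0.03 0 0 0;-0.282 0.158 0.03 0 0 0;-0.282 0.158 0.03 0 0 0;-0.282 0.158 0.03 0 0 0;-0.282 0.158 0.03 0 0 0;-0.282 0.158 0.03 0 0 0;-0.282 0.158 0.03 0 0 0"
}}

```text
time: 2.48
tcp_pos: [0.5207, -0.3385, 0.2009]
tool_rot: [180.0, -0.0, 77.2]
contact_force: [-0.0, 0.1, -0.7]
opening: 0.094
gripper_force: 0.0
```

```bash
python3 - <<'E'
from h import *
c=eyes.camera("wrist");W=cloud(c)
p=W.reshape(-1,3);p=p[~np.isnan(p).any(1)]
p=p[(np.hypot(p[:,0]-.52,p[:,1]+.342)<.13)]
for lo,hi in((.04,.055),(.08,.1)):
    q=p[(p[:,2]>lo)&(p[:,2]<hi)]
    r=cv2.minAreaRect((q[:,:2]*1000).astype(np.float32));print(len(q),r,q[:,2].mean())
cv2.imwrite("pics/w1.png",c["img"][:,:,::-1])
go([.5205,-.342,.086],77.1)
E
```

```text
29053 ((524.5740966796875, -343.2587890625), (172.0389404296875, 150.49679565429688), 77.16889953613281) 0.04952950553946258
2880 ((519.5000610351562, -341.6212463378906), (79.43616485595703, 17.94737434387207), 77.46833038330078) 0.09119841591798063
t 2.525 shift [-0.0033  0.0005  0.1149] turn [ 0.04 -0.03  0.08] F [ 0.1 -0.5  0.2] q [  0.  30.  41.  96. -22.  62.  36.]
```

View pics/w1.png

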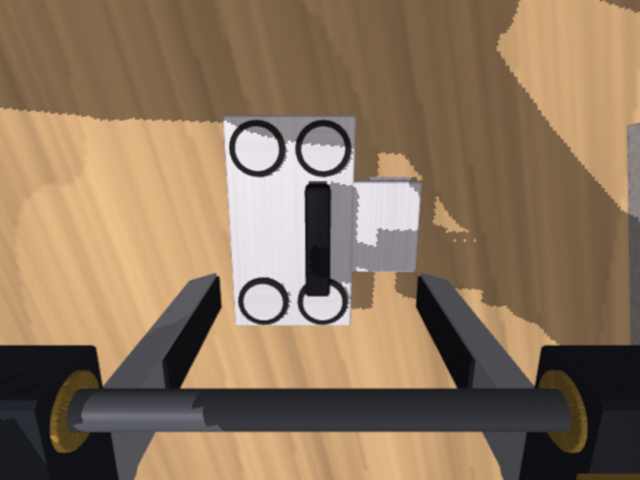

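The wrist view shows the bar at about (317,240), with the tongue to its right at (388,225). The handle fit agrees with the other cameras, so I go down and grip.

Request:
{"op": "nudge_tcp", "data": {
  "steps": "-0.003 0 0.04 0 0 0;-0.003 0 0.08 0 0 0;-0.003 0 0.105 0 0 0;-0.003 0 0.115 0 0 0;-0.003 0 0.115 0 0 0;-0.003 0 0.115 0 0 0"
}}

```text
time: 3.28
tcp_pos: [0.5201, -0.3432, 0.0867]
tool_rot: [179.9, 0.0, 77.1]
contact_force: [-0.3, -0.1, 0.4]
opening: 0.0941
gripper_force: 0.0
```

Request:
{"op": "nudge_tcp", "data": {
  "steps": "0 0 0 0 0 0;0 0 0 0 0 0;0 0 0 0 0 0;0 0 0 0 0 0;0 0 0 0 0 0;0 0 0 0 0 0;0 0 0 0 0 0",
  "aperture": 0.0,
  "grip_n": 50
}}

```text
time: 4.15
tcp_pos: [0.5196, -0.3429, 0.0855]
tool_rot: [-180.0, 0.0, 77.1]
contact_force: [0.5, -0.7, -0.4]
opening: 0.0273
gripper_force: 0.0
```

Request:
{"op": "nudge_tcp", "data": {
  "steps": "0 0 -0.01 0 0 0;0 0 -0.03 0 0 0;0 0 -0.06 0 0 0;0 0 -0.1 0 0 0;0 0 -0.14 0 0 0;0 0 -0.15 0 0 0;0 0 -0.15 0 0 0"
}}

```text
time: 5.03
tcp_pos: [0.5195, -0.3426, 0.2353]
tool_rot: [180.0, -0.0, 77.1]
contact_force: [-0.4, -0.4, -8.2]
opening: 0.0176
gripper_force: 50.0
```

```bash
python3 -c "
from h import *
go([.534,.1975,.236],103.6)"
```

```text
t 5.025 shift [ 5.297e-01 -1.064e-01 -5.000e-04] turn [ 1.00e-02 -1.00e-02 -2.65e+01] F [-0.4 -0.4 -8.2] q [ -0.  29.  43.  94. -21.  66.  35.]
```

Converted, -26 degrees is -0.1444.

Request:
{"op": "nudge_tcp", "data": {
  "steps": "0.03 -0.005 0 0 0 -0.0111;0.08 -0.015 0 0 0 -0.0278;0.13 -0.025 0 0 0 -0.0444;0.18 -0.035 0 0 0 -0.0611;0.23 -0.045 0 0 0 -0.0778;0.28 -0.055 0 0 0 -0.0944;0.33 -0.065 0 0 0 -0.1111;0.38 -0.075 0 0 0 -0.1222;0.43 -0.085 0 0 0 -0.1333;0.47 -0.095 0 0 0 -0.1444"
}}

```text
time: 6.28
tcp_pos: [0.5309, 0.1385, 0.2337]
tool_rot: [-179.9, 0.0, 103.2]
contact_force: [0.7, -1.3, -6.9]
opening: 0.0178
gripper_force: 50.0
```

Request:
{"op": "nudge_tcp", "data": {
  "steps": "0.04 -0.01 0 0 0 -0.0028;0.055 -0.011 0 0 0 -0.0028;0.06 -0.012 0 0 0 -0.0028;0.06 -0.012 0 0 0 -0.0028;0.06 -0.012 0 0 0 -0.0028;0.06 -0.012 0 0 0 -0.0028"
}}

```text
time: 7.02
tcp_pos: [0.507, 0.1914, 0.2354]
tool_rot: [180.0, 0.0, 103.5]
contact_force: [-0.2, -0.2, -7.5]
opening: 0.0178
gripper_force: 50.0
```

```bash
cat > look.py <<'E'
import sys
from h import *
from scipy.optimize import least_squares
for n in("side","scene"):
    c=eyes.camera(n);W=cloud(c);p=W.reshape(-1,3);p=p[~np.isnan(p).any(1)]
    T=arm.get_state()["tcp_pos"];zo=T[2]-.086
    p=p[np.hypot(p[:,0]-T[0],p[:,1]-T[1])<.14]
    q=p[abs(p[:,2]-zo-.048)<.009];r=cv2.minAreaRect((q[:,:2]*1000).astype(np.float32));print(n,len(q),np.round(r[0],1),np.round(r[1],1),r[2])
    A=np.c_[q[:,:2]-q[:,:2].mean(0),np.ones(len(q))];k=np.linalg.lstsq(A,q[:,2],rcond=None)[0];print(" slope",k[:2].round(3),"z",k[2],"expect",zo+.047)
    cv2.imwrite("pics/%s_%s.png"%(n,sys.argv[1]),c["img"][:,:,::-1])
go([.534,.1975,.236],103.6)
E
python3 look.py a
```

```text
side 547 [509.6 189.4] [142.2 166.1] 11.852737426757812
 slope [0.02  0.004] z 0.19042922586794725 expect 0.19646660795711285
scene 1973 [515.1 193.8] [147.7 170.7] 13.121758460998535
 slope [-0.008 -0.002] z 0.1905024852300335 expect 0.1964521792246332
t 7.125 shift [-0.0007  0.0277 -0.0005] turn [ 0.    0.01 -0.05] F [-0.3 -0.7 -7.6] q [-48.  17.  29. 105.  -9.  61.  -2.]
```

```bash
sed -i 's/go(.*236/go([.533,.1985,.165/' look.py
```

Request:
{"op": "nudge_tcp", "data": {
  "steps": "0 0.015 0.01 0 0 0;0 0.0265 0.03 0 0 0;0 0.0265 0.05 0 0 0;0 0.0265 0.06 0 0 0;0 0.0265 0.065 0 0 0;0 0.0265 0.065 0 0 0;0 0.0265 0.065 0 0 0"
}}

```text
time: 8.0
tcp_pos: [0.5328, 0.1985, 0.1711]
tool_rot: [179.9, -0.0, 103.6]
contact_force: [-0.6, -0.2, -7.0]
opening: 0.0173
gripper_force: 50.0
```

```bash
python3 look.py b
```

```text
side 531 [537.7 196. ] [144.3 168.6] 14.786521911621094
 slope [ 0.011 -0.   ] z 0.1261284371005542 expect 0.13207345475186366
scene 1877 [540.3 201.1] [148.5 170.7] 13.70368480682373
 slope [-0.008 -0.001] z 0.12597656161588114 expect 0.13198140172850237
t 8.1 shift [-0.      0.0003  0.006 ] turn [ 0.04 -0.01 -0.01] F [ 0.2 -0.1 -6.7] q [-46.  24.  28. 105. -13.  55.   2.]
```

View pics/scene_b.png

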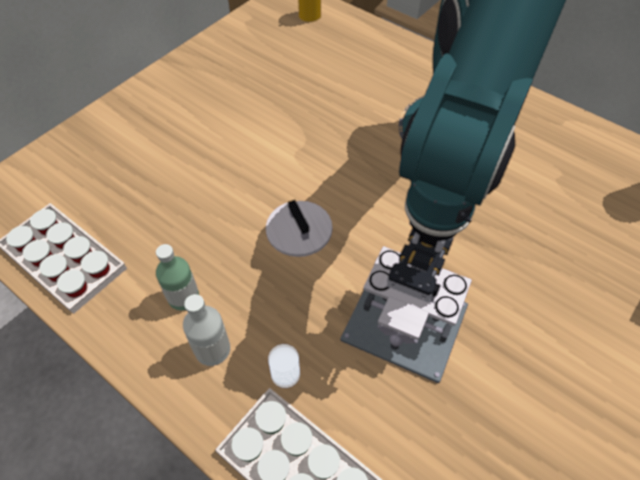

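View pics/side_b.png

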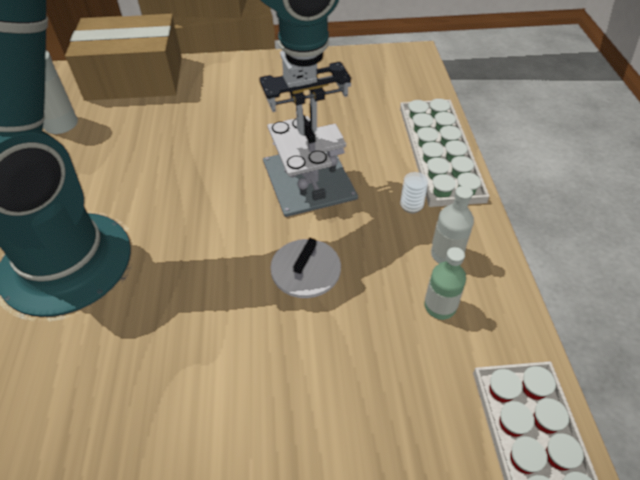

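Scene view: the tongue (405,315) lies over the single ball's side (395,340), and the side view shows the plate level above the stand. The plate hangs about 6 mm lower in the grip than planned, so home is at TCP z of about 0.137. I lower it gently.

Request:
{"op": "nudge_tcp", "data": {
  "steps": "0 0 0.006 0 0 0;0 0 0.01 0 0 0;0 0 0.013 0 0 0;0 0 0.015 0 0 0;0 0 0.015 0 0 0"
}}

```text
time: 8.72
tcp_pos: [0.5325, 0.1983, 0.1554]
tool_rot: [-180.0, 0.0, 103.6]
contact_force: [-1.2, -0.4, -5.8]
opening: 0.0177
gripper_force: 50.0
```

Request:
{"op": "nudge_tcp", "data": {
  "steps": "0 0 0.002 0 0 0;0 0 0.004 0 0 0;0 0 0.006 0 0 0;0 0 0.006 0 0 0"
}}

```text
time: 9.22
tcp_pos: [0.5325, 0.1984, 0.1493]
tool_rot: [180.0, 0.0, 103.6]
contact_force: [0.1, 0.1, -5.5]
opening: 0.0179
gripper_force: 50.0
```

Request:
{"op": "nudge_tcp", "data": {
  "steps": "0 0 0.002 0 0 0;0 0 0.004 0 0 0;0 0 0.006 0 0 0;0 0 0.006 0 0 0"
}}

```text
time: 9.72
tcp_pos: [0.5324, 0.1983, 0.143]
tool_rot: [-180.0, 0.0, 103.6]
contact_force: [2.1, -0.3, -13.4]
opening: 0.0177
gripper_force: 50.0
```

The jaws now pull the plate down (-13 N), so the rollers are past the widest part. A little lower, then release and rise.

Request:
{"op": "nudge_tcp", "data": {
  "steps": "0 0 0.002 0 0 0;0 0 0.003 0 0 0;0 0 0.003 0 0 0"
}}

```text
time: 10.1
tcp_pos: [0.5326, 0.1984, 0.1405]
tool_rot: [180.0, -0.0, 103.6]
contact_force: [2.4, 0.4, -9.2]
opening: 0.0175
gripper_force: 50.0
```

Request:
{"op": "nudge_tcp", "data": {
  "steps": "0 0 0 0 0 0;0 0 0 0 0 0;0 0 0 0 0 0;0 0 0 0 0 0;0 0 0 0 0 0;0 0 0 0 0 0;0 0 0 0 0 0;0 0 0 0 0 0",
  "aperture": 0.094
}}

```text
time: 11.1
tcp_pos: [0.5325, 0.1984, 0.1405]
tool_rot: [-180.0, 0.0, 103.6]
contact_force: [-0.3, 0.3, -0.4]
opening: 0.0927
gripper_force: 0.0
```

Request:
{"op": "nudge_tcp", "data": {
  "steps": "0 0 -0.01 0 0 0;0 0 -0.04 0 0 0;0 0 -0.09 0 0 0;0 0 -0.14 0 0 0;0 0 -0.17 0 0 0;0 0 -0.17 0 0 0;0 0 -0.17 0 0 0"
}}

```text
time: 11.98
tcp_pos: [0.5322, 0.1983, 0.3102]
tool_rot: [-180.0, 0.0, 103.6]
contact_force: [-0.3, -0.5, 0.2]
opening: 0.094
gripper_force: 0.0
```

```bash
sed -i 's/zo=.*/zo=.045/' look.py; python3 look.py c
python3 - <<'E'
from h import *
c=eyes.camera("wrist");p=cloud(c).reshape(-1,3);p=p[~np.isnan(p).any(1)]
p=p[np.hypot(p[:,0]-.533,p[:,1]-.1985)<.13]
for lo,hi in((.075,.112),(.122,.148)):
    q=p[(p[:,2]>lo)&(p[:,2]<hi)]
    r=cv2.minAreaRect((q[:,:2]*1000).astype(np.float32));print(len(q),r,np.median(q[:,2]))
    A=np.c_[q[:,:2]-q[:,:2].mean(0),np.ones(len(q))];print(np.linalg.lstsq(A,q[:,2],rcond=None)[0])
E
```

```text
side 2475 [537.3 198.8] [151.6 176.1] 13.004088401794434
 slope [-0.005 -0.003] z 0.09084647044195633 expect 0.092
scene 4918 [539.5 201. ] [153.2 172.2] 13.090075492858887
 slope [-0.013 -0.004] z 0.09239122539453842 expect 0.092
t 12.075 shift [1.000e-04 1.100e-03 1.446e-01] turn [-0.08  0.03 -0.01] F [-0.4 -0.5 -0.4] q [-48.  16.  30.  96.  -8.  71.  -2.]
20915 ((538.5932006835938, 200.62164306640625), (150.32933044433594, 171.73716735839844), 13.26945972442627) 0.09387515624358594
[-0.00769737 -0.0007793   0.09440433]
2003 ((533.4403076171875, 200.46780395507812), (17.879714965820312, 78.89122009277344), 13.423316955566406) 0.13622330124004212
[ 0.00770499 -0.0130732   0.13599031]
```

View pics/side_c.png

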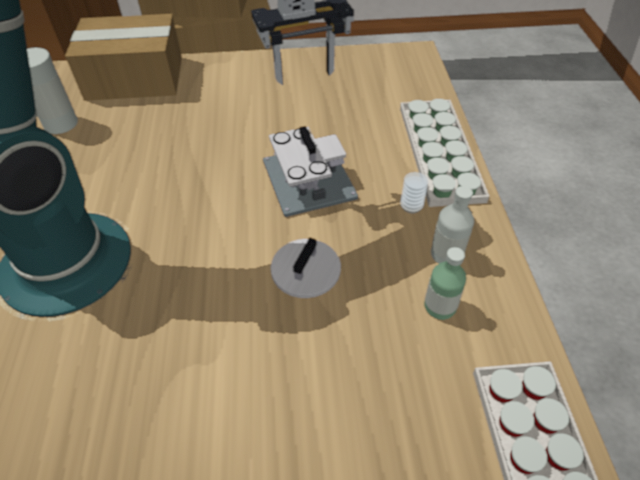

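The side view shows the plate level on the stand at (308,155), tongue toward the single ball, gripper clear and the round plate where it was at (306,268). The slab top reads about 0.092 m, which is home, at 13.3° against the stand's 13.5°.

```bash
python3 -c "
from rig import arm, eyes
print(arm.sign_off())"
```

```text
the job is handed in; nothing more can be done
None
```

The cup plate is seated level and fully home on the stand, with its tongue over the single ball; the arm has let go, the round plate is where it was, and the job is handed in at about 12 s (no verdict was returned).

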